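Show the turned ball to the inspection camera

ROBOT

A 6-joint arm with a two-finger parallel gripper is mounted at the origin on a cart in front of the work surface, level with it; the furniture and walls round the work are solid. World frame = base frame: x ahead of the robot, y to its left, z up, the work surface at z = 0. Lengths are in mm, angles in rad, forces in N, time in s.
With the tool pointing down it reaches from about 400 to 925 mm from the base axis. Payload 12.5 kg.
Tool frame: the origin (TCP) lies midway between the tips of the shut fingers; the grasp point (between the pads) lies 19 mm behind it (env.pinch_z is the z of the grasp point in the tool frame, in mm); z points along the fingers, y is the line along which they close (so a half turn about z gives the same grasp; the last joint's range is limited). The gripper opens to 95 mm and grips with 3 to 60 N. Pads are 20 mm wide; open, the fingers measure 119 mm over their backs; the gripper's body (75 mm by 180 mm) begins 59 mm behind the grasp point.
Start: joints at [-1.302, 0.491, 1.559, -0, 1.092, -0.106], TCP at [228.828, -581.622, 214.661] pointing down, gripper open.
Joint ranges: [-3.1, 3.1], [-0.84, 2.19], [0.05, 2.79], [-1.13, 4.28], [0.06, 2.93], [-2.69, 2.69]. Speed limits (rad/s): [2.22, 2.22, 2.79, 3.14, 3.14, 3.14].

INTERFACE

Orientations are given as [roll, pitch, yaw] about the fixed x, y, z axes, in that order (R = Rz(yaw) Ry(pitch) Rx(roll)).
In Python, from cell import env, eyes gives the robot as it stands.
- The arm moves only by the shell command python3 -m inch 'ROWS'. ROWS is JSON, a list of rows, each a list of 3 entries, a list of its own where there are three numbers: the shift along the tool's x, y, z in units of 60 mm (1.0 is 60 mm), then the turn about the tool's z in units of 5 degrees (1.0 is 5 degrees), then the closure, from -1 (fully open) to 1 (shut). In form: [[[tx, ty, tz], turn, claw], ...]. A call has exactly 10 rows; each row shifts and turns the commanded pose from where the row before left it, along the tool's axes as they then stand; what a row does not reach is not made up. A row lasts 1/8 s, in which the tool goes at most 62.5 mm and 10.7 degrees, less where a joint would pass 70% of its speed; a pose out of reach is approached as far as the arm can. A call is refused whole if a number of a shift passes 1 or a number of a turn 1, either way. A call with a gripper value outside its range is refused whole. The fingers move at their own pace and stop on an object; the grip force is fixed at half the most. Time passes only in rows, so rows that do not move let the fingers close, or fill a call up. It gives the time, the measured TCP pose, the force, the opening and the grip force at its end, in the units of the state.
- env.state(): the state, without advancing time (a new reading comes with each control period).
- eyes.read_camera(name): name is "scene" or "side" or "wrist"; returns a dict with "pixels" (480x640x3 uint8, red, green, blue), "fx", "fy", "cx", "cy" (pixels), "distortion" ([k1, k2, p1, p2, k3] as OpenCV has them; the pictures are not rectified), "extrinsics" (4x4, takes a point from world to camera coordinates). Camera axes: x right, y down, z forward; pixel columns grow to the right and rows downward; lengths in mm; the calibration is good to about 2 mm. A picture is of the moment at which its call begins. There is no depth.
- env.job_done(): hands the job in; it is judged then, once.
Trained networks look in a picture, given as the dict that the camera call returned (one of the last four; its "shot" number tells which), for a name from the list of things; names that differ only in an ending like _2 or _b are one class to them, and where a whole thing is asked for, a point or a joint stands for the part that bears it (a point fixed in the world has none). Each returns a list of dicts, best first, with "score" (0 to 1); they miss things now and then, are a little off and sometimes report something else, mostly with a low value. They report only what shows in the picture. A call takes as long as a camera call. They do not tell look-alikes from the thing itself.
- eyes.boxes_of(name, picture): "centre" ([row, column] in pixels, amid what is visible of it).
- eyes.cut_out(name, picture): "mask" (480x640 bool, what is visible of it) and "centre" ([row, column] in pixels, amid what is visible of it).
- eyes.spot_point(name, picture): "centre" ([row, column] in pixels: a listed point, or the origin of a listed thing).
The state is a dict: "t": time; "joints": joint angles; "qvel": joint speeds; "tau": joint torques, N m; "eef_pos": TCP position; "tcp_rot": TCP orientation; "ft_force": force on the tool from outside, world axes, zero at the start; "moment": the same for the moment, N m; "opening": opening from 0.0 (shut) to 1.0 (fully open); "grip_force": force on a finger pad.
Only numpy, scipy, OpenCV 4.12 (cv2) and the standard library are available. Lean on these libraries where they do the work, as an engineer would, in place of code of your own. Each camera call takes 0.05 s, during which the arm holds its last target. There are 200 camera calls.

TASK

The inspection camera has been knocked over. Stand it up again on its foot on the bench and let go of it, then pick up the tote tray, without letting the ball roll out of its pocket, and hold it level in front of the camera for the picture: the ball straight in front of the lens, at lens height, 12 cm away from the glass, with an open long side of the tote facing the lens. Finish while holding it there, still and level, the tote touching nothing but the gripper; leave the camera standing and the other things on the bench where they are.

Things in the scene. Friction and masses are not known exactly. Their poses are not given: they have to be found in the camera images.
- camera_stand: Inspection camera on a wooden stand, 194 mm tall, 0.42 to 0.8 kg. Origin: centre of the foot's underside; z along the post up to the camera, -x the way the lens looks. Starts lying on its back, lens up, post level about 50 mm above the bench, camera to the robot's left. Foot 100 x 100 x 22 mm, heavy: centre of mass about 35 mm up, so it falls upright by itself from a lean under about 50 degrees.
- post_mid (a point): On the post's axis, 90 mm above the foot's underside (axes as the stand's). The post is 20 x 20 mm, sides along x and y, bare from z = 32 to 150 mm. Tipped up over the edge on which it lies, the stand's lens looks to the robot's right.
- lens (a point): Centre of the lens's front glass, 174 mm above the foot's underside, 49 mm in front (-x) of the post's axis; axes as the stand's, so the optical axis runs from here along -x. Lens barrel 34 mm across; grey camera block behind it x -22 to 38, y -22 to 22, z 150 to 194 mm of the stand.
- tote: Wooden tote tray, 0.24 to 0.4 kg. Origin: centre of its underside; z up, x along the handle. Base 180 (x) x 90 x 14 mm with three round pockets 36 mm across, 4 mm deep, 50 mm apart along x. At each end (x = -90 to -80 and 80 to 90) a 52 mm wide, 130 mm high, round-topped end board; the long sides (+y and -y) are open.
- handle (a point): Centre of the tote's handle bar, 104 mm above the tote's underside, straight above the middle pocket. The bar is 18 mm wide (y), 24 mm high and 160 mm long (x), between the end boards.
- seat (a point): Where the ball's centre is when the ball lies in the middle of the middle pocket: 30 mm above the tote's underside, on its centre line.
- ball_center (a point): Centre of the loose turned wooden ball, 40 mm across, 25 g, in the tote's middle pocket. It can roll about 6 mm each way there, and over the 4 mm rim when the tote leans more than about 35 degrees, or less if jerked.
- sander_1: Orbital sander standing on its pad at the left, fixed, about 242 x 141 x 160 mm, with its cord. Origin: about its middle, at its underside.
- sander_2: Orbital sander lying on its side at the right, fixed, about 242 x 141 mm and 140 mm high. Origin: near its middle, 70 mm above the bench.
- belt_sander: The bench's belt sander, at the far left, fixed. Its belt unit, 200 to 340 mm above the bench, reaches 80 mm to either side of the origin along x and from 300 mm to the right to 220 mm to the left of it along y: swing the arm over or round it.
- masking_tape: Bystander: the roll of masking tape: ring about 108 mm across and 38 mm high, lying flat. Origin: centre of its underside.
- knob_1: Bystander: a turned wooden drawer knob, 39 mm wide, 37 mm high, standing on its narrow foot. Origin: centre of its underside.
- knob_2: Bystander: a second wooden knob, the same. Origin: centre of its underside.
- coaster: Bystander: a plain plywood round, 90 mm across, 12 mm thick, lying flat. Origin: centre of its underside.
- filler_tin: Bystander: a round tin of wood filler, 65 mm across, 62 mm high. Origin: centre of its underside.
There are look-alikes about, which are no part of the job. Leave any pink or yellow look-alike of the part that bears ball_center alone.

How it is judged:
By the outcome, as a careful person would: the job done as asked, in the order asked, and still so for the second after the job is handed in, while the arm keeps its last pose, push and grip.
It also fails if it takes over 64 s, if anything falls off the work surface, if the arm or the gripper's body presses on something with over 40 N, if the wrist force passes 120 N, or if a joint passes its speed limit or range.

## Working session

There is one attempt and no reset: what is moved stays moved. The work goes in short steps, Python scripts to look and compute and a shell command to move; the robot and the scene stay as the last step left them, time stands still between calls to the robot, and variables do not carry over. Pictures are saved under pics/ and viewed, at most 10 in all, crops included, and the job is handed in when it is done.

```bash
ls; mkdir -p pics; cat > h.py <<'E'
import numpy as np, cv2
from scipy.spatial.transform import Rotation as R
from cell import env, eyes
def shot(n,save=None):
    p=eyes.read_camera(n)
    if save: cv2.imwrite('pics/'+save,cv2.cvtColor(p['pixels'],cv2.COLOR_RGB2BGR))
    return p
def K(p): return np.array([[p['fx'],0,p['cx']],[0,p['fy'],p['cy']],[0,0,1.]])
def ray(p,rc):
    d=cv2.undistortPoints(np.array([[[rc[1],rc[0]]]],float),K(p),np.array(p['distortion'],float))[0,0]
    E=np.array(p['extrinsics']); Rm=E[:3,:3]; o=-Rm.T@E[:3,3]; v=Rm.T@np.array([d[0],d[1],1]); return o,v/np.linalg.norm(v)
def onz(p,rc,z):
    o,v=ray(p,rc); return o+v*(z-o[2])/v[2]
def tri(obs):
    A=np.zeros((3,3));b=np.zeros(3)
    for p,rc in obs:
        o,v=ray(p,rc);M=np.eye(3)-np.outer(v,v);A+=M;b+=M@o
    x=np.linalg.solve(A,b); return x,[float(np.linalg.norm((np.eye(3)-np.outer(ray(p,rc)[1],ray(p,rc)[1]))@(x-ray(p,rc)[0]))) for p,rc in obs]
def proj(p,X):
    E=np.array(p['extrinsics']); r,_=cv2.Rodrigues(E[:3,:3]); 
    return cv2.projectPoints(np.array(X,float).reshape(-1,1,3),r,E[:3,3],K(p),np.array(p['distortion'],float))[0][:,0,::-1]
E
python3 - <<'E'
from h import *
np.set_printoptions(precision=0,suppress=True)
P={n:shot(n,n+'0.png') for n in('scene','side','wrist')}
for n in P:
  E=np.array(P[n]['extrinsics']);print(n,'cam at',-E[:3,:3].T@E[:3,3])
for k in ['camera_stand','post_mid','lens','tote','handle','seat','ball_center','masking_tape','knob_1','coaster','filler_tin','sander_1','belt_sander']:
  for n in ('scene','side'):
    print(k,n,[(round(d['score'],2),np.round(d['centre']).tolist()) for d in eyes.spot_point(k,P[n])][:4])
print(env.state())
E
```

```text
pics
scene cam at [-168.  484. 1006.]
side cam at [ 370. -751. 1268.]
wrist cam at [ 295. -557.  383.]
camera_stand scene [(0.75, [239.0, 331.0])]
camera_stand side [(0.57, [262.0, 332.0])]
post_mid scene [(0.89, [246.0, 300.0])]
post_mid side [(0.83, [232.0, 322.0]), (0.2, [293.0, 245.0])]
lens scene []
lens side [(0.94, [196.0, 318.0])]
tote scene []
tote side [(0.81, [389.0, 284.0])]
handle scene []
handle side [(0.79, [372.0, 284.0])]
seat scene []
seat side [(0.54, [366.0, 364.0]), (0.23, [326.0, 400.0])]
ball_center scene [(0.67, [253.0, 381.0]), (0.36, [274.0, 398.0])]
ball_center side [(0.7, [384.0, 282.0]), (0.7, [320.0, 302.0]), (0.58, [336.0, 269.0])]
masking_tape scene [(0.72, [301.0, 365.0])]
masking_tape side [(0.89, [291.0, 245.0]), (0.25, [366.0, 362.0])]
knob_1 scene [(0.5, [210.0, 362.0]), (0.42, [296.0, 328.0])]
knob_1 side [(0.71, [258.0, 260.0]), (0.71, [325.0, 401.0])]
coaster scene [(0.67, [222.0, 394.0])]
coaster side [(0.66, [366.0, 364.0])]
filler_tin scene [(0.72, [230.0, 294.0])]
filler_tin side [(0.56, [245.0, 375.0])]
sander_1 scene [(0.89, [324.0, 284.0])]
sander_1 side [(0.93, [426.0, 331.0]), (0.57, [215.0, 240.0])]
belt_sander scene []
belt_sander side []
{'t': 1.45, 'joints': array([-1.,  0.,  2.,  0.,  1., -0.]), 'qvel': array([-0.,  0.,  0.,  0., -0., -0.]), 'tau': array([ -0., -61., -26.,   0.,   0.,  -0.]), 'eef_pos': array([ 229., -582.,  215.]), 'tcp_rot': array([ 3., -0.,  0.]), 'ft_force': array([1., 1., 0.]), 'moment': array([-0.,  0., -0.]), 'grip_force': 0.0, 'opening': 0.9995907912126194}
```

View pics/scene0.png

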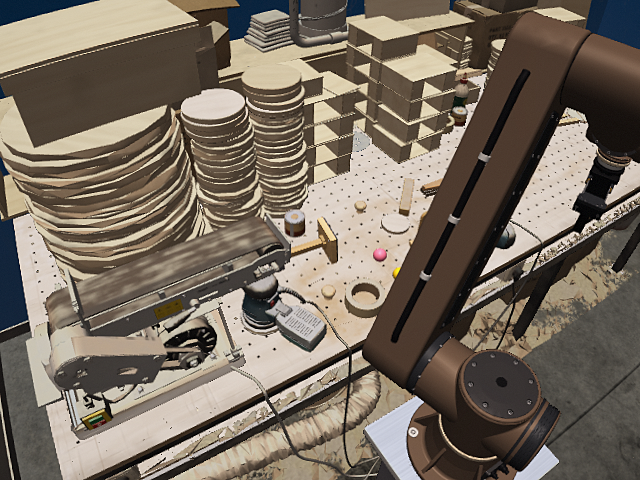

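View pics/side0.png

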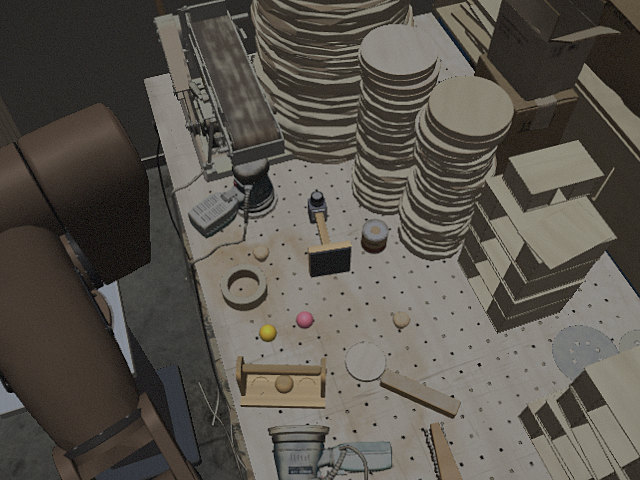

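```bash
python3 - <<'E'
from h import *
np.set_printoptions(precision=1,suppress=True)
P={n:shot(n) for n in('scene','side')}
S,D=P['scene'],P['side']
def best(k,p): 
    r=eyes.cut_out(k,p); return r
print('post_mid',tri([(S,[246,300]),(D,[232,322])]), onz(D,[232,322],50))
print('lens side z99',onz(D,[196,318],99)); print('stand origin z50',onz(D,[262,332],50),onz(S,[239,331],50))
print('pink',onz(D,[320,304],20),onz(S,[253,381],20),'yellow',onz(D,[332,268],20))
print('handle',onz(D,[372,284],104),'tote',onz(D,[389,284],0),'ball',onz(D,[384,284],30))
print('tape',onz(D,[291,245],0),'knob',onz(D,[258,260],0),onz(D,[325,401],0),'coaster',onz(D,[366,364],0),'tin',onz(D,[245,375],0))
# axis of stand via masks
for k in('camera_stand','tote','ball_center'):
  for n in P:
    for r in best(k,P[n])[:3]:
      m=r['mask'].astype(np.uint8); y,x=np.nonzero(m); print(k,n,round(r['score'],2),m.sum(),(x.min(),x.max(),y.min(),y.max()),np.round(r['centre']))
    
im=D['pixels'][170:420,210:420]; cv2.imwrite('pics/crop1.png',cv2.cvtColor(cv2.resize(im,None,fx=2.4,fy=2.4,interpolation=cv2.INTER_CUBIC),cv2.COLOR_RGB2BGR))
print(env.state()['t'],env.state()['tcp_rot'],env.pinch_z)
E
```

```text
post_mid (array([659.9,  24.7,  51.2]), [4.250543836868764, 4.250543836868972]) [656.5  22.4  50. ]
lens side z99 [671.5  94.4  99. ]
stand origin z50 [650.  -66.1  50. ] [645.2 -67.   50. ]
pink [ 543.2 -173.5   20. ] [ 546.9 -179.2   20. ] yellow [ 456.8 -174.9   20. ]
handle [ 455.9 -309.   104. ] tote [ 451.8 -306.5    0. ] ball [ 453.2 -306.5   30. ]
tape [437.2 -45.2   0. ] knob [497.4  31.9   0. ] [ 753.  -250.2    0. ] coaster [ 635.4 -314.7    0. ] tin [780.2 -26.9  -0. ]
camera_stand scene 0.72 891 (np.int64(280), np.int64(338), np.int64(217), np.int64(270)) [245. 323.]
camera_stand side 0.93 1979 (np.int64(307), np.int64(351), np.int64(191), np.int64(276)) [250. 325.]
camera_stand side 0.47 3569 (np.int64(236), np.int64(326), np.int64(356), np.int64(408)) [388. 274.]
tote scene 0.45 13 (np.int64(410), np.int64(423), np.int64(215), np.int64(244)) [241. 410.]
tote side 0.92 3541 (np.int64(236), np.int64(326), np.int64(357), np.int64(408)) [386. 276.]
tote side 0.67 2096 (np.int64(308), np.int64(351), np.int64(191), np.int64(276)) [253. 325.]
ball_center side 0.77 255 (np.int64(296), np.int64(313), np.int64(310), np.int64(328)) [319. 306.]
ball_center side 0.72 3690 (np.int64(236), np.int64(327), np.int64(355), np.int64(408)) [384. 276.]
ball_center side 0.68 299 (np.int64(275), np.int64(294), np.int64(374), np.int64(393)) [384. 285.]
1.85 [3.1 0.  0.4] -18.8
```

View pics/crop1.png

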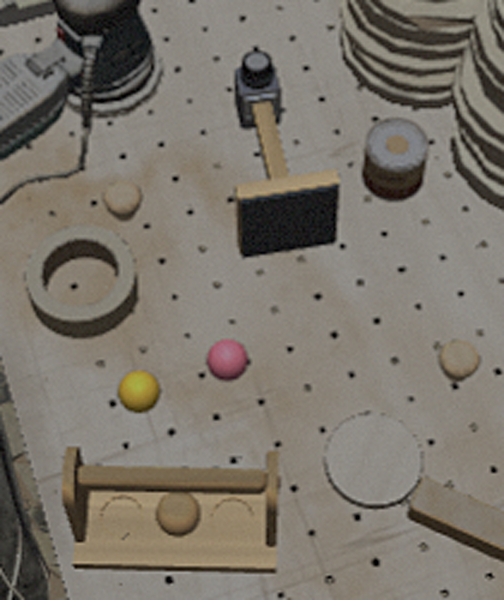

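```bash
cat >> h.py <<'E'
def go(x,y,z,yaw=None):
    s=env.state(); r=R.from_euler('xyz',s['tcp_rot']); yw=np.degrees(s['tcp_rot'][2])
    t=0 if yaw is None else -((yaw-yw+180)%360-180)
    r2=r*R.from_euler('z',t,degrees=True)
    print('t',round(s['t'],2),'tcp',s['eef_pos'].round(1),'rpy',np.degrees(s['tcp_rot']).round(1),'turn units',round(t/5,2),'shift units after turn',(r2.inv().apply(np.array([x,y,z])-s['eef_pos'])/60).round(3),'F',s['ft_force'].round(1),'open',round(s['opening'],3),'grip',round(s['grip_force'],1))
E
python3 - <<'E'
from h import *
np.set_printoptions(precision=1,suppress=True)
D=shot('side')
for c in ((310,276.3),(350.4,270.8)): print('foot edge',onz(D,c[::-1],0))
for c in ((307.5,248.5),(349,244)): print('foot edge top',onz(D,c[::-1],100))
for c in ((283,150),(238,165)): print('belt end',onz(D,c[::-1],320))
for c in ((242,411-2),(326,406)): print('tote base',onz(D,c[::-1],0))
for c in ((242,365),(322,367)): print('tote handle ends',onz(D,c[::-1],116))
print('stack', onz(D,[210,380],0), 'sander1',onz(D,[195,255],100))
go(670,100,200,82.5)
E
```

```text
foot edge [597.1 -58.4   0. ]
foot edge [695.1 -76.4   0. ]
foot edge top [597.9 -41.5 100. ]
foot edge top [692.3 -61.6 100. ]
belt end [585.8  73.  320. ]
belt end [486.1  64.9 320. ]
tote base [ 353.5 -319.2    0. ]
tote base [ 525.2 -371.8    0. ]
tote handle ends [ 379.3 -271.6  116. ]
tote handle ends [ 530.6 -328.7  116. ]
stack [833.9  69.2   0. ] sander1 [527.  147.9 100. ]
t 1.9 tcp [ 228.8 -581.6  214.7] rpy [180.   -0.   21.5] turn units -12.21 shift units after turn [12.2  5.8  0.2] F [ 0.1  0.1 -0. ] open 0.998 grip 0.0
```

```bash
python3 -m inch '[[[0,0,-0.1],-1,-1],[[0,0,-0.1],-1,-1],[[0,0,-0.1],-1,-1],[[0,0,-0.1],-1,-1],[[0,0,-0.1],-1,-1],[[0,0,-0.1],-1,-1],[[0,0,0],-1,-1],[[0,0,0],-1,-1],[[0,0,0],-1,-1],[[0,0,0],-1,-1]]'; python3 -c "
from h import *
go(656,-1,140,80.5)"
```

```text
t: 3.15
eef_pos: [228.8, -581.6, 250.7]
tcp_rot: [3.142, 0.0, 1.25]
ft_force: [0.1, 0.6, 0.5]
opening: 1.003
grip_force: 0.0
t 3.15 tcp [ 228.8 -581.6  250.7] rpy [180.    0.   71.6] turn units -1.77 shift units after turn [10.719  5.425  1.844] F [0.1 0.6 0.5] open 1.003 grip 0.0
```

```bash
python3 -m inch '[[[0,0,0],-0.9,-1],[[0,0,0],-0.9,-1],[[0.8,0.4,0],0,-1],[[0.8,0.4,0],0,-1],[[0.8,0.4,0],0,-1],[[0.8,0.4,0],0,-1],[[0.8,0.4,0],0,-1],[[0.8,0.4,0],0,-1],[[0.8,0.4,0],0,-1],[[0.8,0.4,0],0,-1]]'; python3 -c "
from h import *
go(656,-1,180,80.5)"
```

```text
t: 4.4
eef_pos: [482.6, -233.2, 250.8]
tcp_rot: [3.141, 0.0, 1.405]
ft_force: [1.6, -1.1, -0.4]
opening: 1.001
grip_force: 0.0
t 4.4 tcp [ 482.6 -233.2  250.8] rpy [180.    0.   80.5] turn units -0.01 shift units after turn [4.294 2.211 1.18 ] F [ 1.6 -1.1 -0.4] open 1.001 grip 0.0
```

```bash
python3 -m inch '[[[0.8,0.4,0],0,-1],[[0.8,0.4,0],0,-1],[[0.8,0.4,0],0,-1],[[0.8,0.4,0.1],0,-1],[[0.8,0.45,0.2],0,-1],[[0.3,0.16,0.4],0,-1],[[0,0,0.48],0,-1],[[0,0,0],0,-1],[[0,0,0],0,-1],[[0,0,0],0,-1]]'; python3 - <<'E'
from h import *
go(656,-1,31,80.5)
W=shot('wrist','wrist1.png'); S=shot('scene'); D=shot('side')
for k in('post_mid','lens','camera_stand'):
  for n,p in(('w',W),('s',S),('d',D)): print(k,n,[(round(d['score'],2),np.round(d['centre']).tolist()) for d in eyes.spot_point(k,p)][:2])
E
```

```text
t: 5.65
eef_pos: [655.6, -2.6, 181.3]
tcp_rot: [3.139, -0.0, 1.404]
ft_force: [-0.6, -0.3, 0.2]
opening: 0.999
grip_force: 0.0
t 5.65 tcp [655.6  -2.6 181.3] rpy [179.9  -0.   80.4] turn units -0.01 shift units after turn [ 0.027 -0.003  2.505] F [-0.6 -0.3  0.2] open 0.999 grip 0.0
post_mid w [(0.62, [193.0, 326.0])]
post_mid s [(0.48, [247.0, 302.0])]
post_mid d [(0.74, [233.0, 322.0])]
lens w [(0.58, [53.0, 317.0])]
lens s []
lens d [(0.7, [231.0, 322.0]), (0.63, [198.0, 318.0])]
camera_stand w [(0.93, [316.0, 324.0])]
camera_stand s [(0.48, [253.0, 432.0])]
camera_stand d []
```

View pics/wrist1.png

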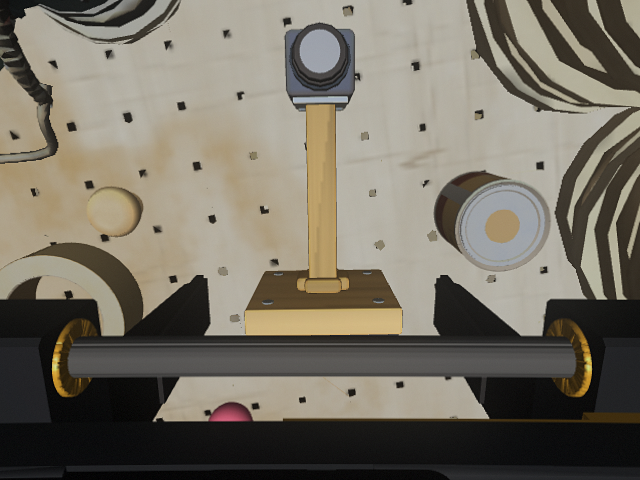

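```bash
python3 - <<'E'
from h import *
np.set_printoptions(precision=1,suppress=True)
W=shot('wrist'); D=shot('side')
print('mid',onz(W,[193,325],44),'lens',onz(W,[53,322],87),'foot top edge (d22)',onz(W,[308,246],100),onz(W,[308,402],100))
print('lens tri',tri([(W,[53,322]),(D,[198,318])]),'mid tri',tri([(W,[193,325]),(D,[233,322])]))
print('post base d32',onz(W,[278,323],48),'post top d150',onz(W,[105,321],50))
print('block l/r near z60',onz(W,[98,287],60),onz(W,[98,354],60))
E
```

```text
mid [662.3  21.4  44. ] lens [674.1 105.6  87. ] foot top edge (d22) [603.3 -32.9 100. ] [698.5 -48.9 100. ]
lens tri (array([675.2, 107.3,  73.4]), [0.8100916461131217, 0.8100916461132184]) mid tri (array([659.6,  22.3,  44.4]), [2.880649421164113, 2.8806494211639646])
post base d32 [650.7 -39.7  48. ] post top d150 [669.3  80.1  50. ]
block l/r near z60 [648.6  87.4  60. ] [690.5  80.4  60. ]
```

```bash
python3 -m inch '[[[0.1,0.03,0.6],0,-1],[[0,0,0.6],0,-1],[[0,0,0.6],0,-1],[[0,0,0.5],0,-1],[[0,0,0.25],0,-1],[[0,0,0],0,-1],[[0,0,0],0,1],[[0,0,0],0,1],[[0,0,0],0,1],[[0,0,0],0,1]]'; python3 -c "
from h import *
go(686,-88,31,80.5)"
```

```text
t: 7.6
eef_pos: [658.1, 3.4, 27.2]
tcp_rot: [3.141, 0.0, 1.404]
ft_force: [-0.2, -0.4, -0.3]
opening: 0.634
grip_force: 0.0
t 7.6 tcp [658.1   3.4  27.2] rpy [180.    0.   80.5] turn units -0.01 shift units after turn [-1.425  0.71  -0.063] F [-0.2 -0.4 -0.3] open 0.634 grip 0.0
```

```bash
python3 -m inch '[[[0,0,0],0,1],[[0,0,0],0,1],[[0,0,0],0,1],[[0,0,0],0,1],[[0,0,0],0,1],[[0,0,0],0,1],[[0,0,0],0,1],[[0,0,-0.1],0,1],[[0,0,-0.1],0,1],[[0,0,-0.1],0,1]]'; python3 -c "
from h import *
go(688,-84,45,80.5)"
```

```text
t: 8.85
eef_pos: [657.9, 3.4, 45.2]
tcp_rot: [-3.142, 0.0, 1.404]
ft_force: [0.1, 0.3, -5.2]
opening: 0.209
grip_force: 30.0
t 8.85 tcp [657.9   3.4  45.2] rpy [-180.     0.    80.5] turn units -0.01 shift units after turn [-1.354  0.735  0.003] F [ 0.1  0.3 -5.2] open 0.209 grip 30.0
```

```bash
python3 -m inch '[[[-0.17,0.09,0],0,1],[[-0.2,0.1,0],0,1],[[-0.2,0.1,0],0,1],[[-0.2,0.1,0],0,1],[[-0.2,0.1,0],0,1],[[-0.2,0.1,0],0,1],[[-0.18,0.1,0],0,1],[[0,0,0.08],0,1],[[0,0,0.08],0,1],[[0,0,0],0,1]]'; python3 - <<'E'
from h import *
go(688,-84,27,80.5)
W=shot('wrist'); D=shot('side','side2.png')
im=D['pixels'][170:420,210:420]; cv2.imwrite('pics/crop2.png',cv2.cvtColor(cv2.resize(im,None,fx=2.4,fy=2.4,interpolation=cv2.INTER_CUBIC),cv2.COLOR_RGB2BGR))
E
```

```text
t: 10.1
eef_pos: [685.0, -82.8, 34.5]
tcp_rot: [-3.14, -0.0, 1.405]
ft_force: [0.4, 0.3, -4.5]
opening: 0.207
grip_force: 30.0
t 10.1 tcp [685.  -82.8  34.5] rpy [-179.9   -0.    80.5] turn units 0.0 shift units after turn [-0.012  0.054  0.125] F [ 0.4  0.3 -4.5] open 0.207 grip 30.0
```

View pics/crop2.png

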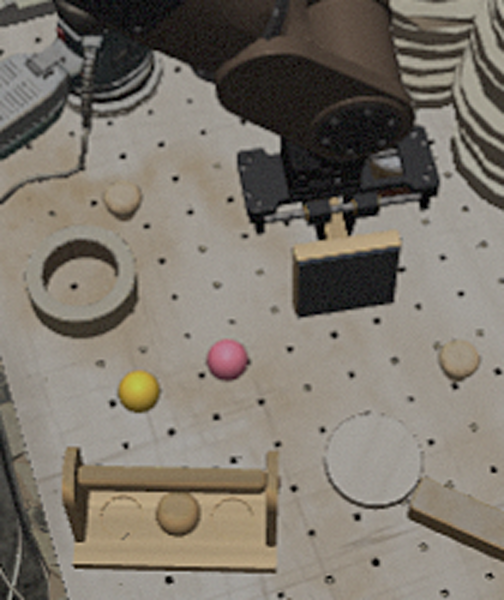

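```bash
python3 -m inch '[[[0,0,0.1],0,1],[[0,0,0.02],0,1],[[0,0,0],0,-1],[[0,0,0],0,-1],[[0,0,0],0,-1],[[0,0,0],0,-1],[[0,0,-0.4],0,-1],[[0,0,-0.6],0,-1],[[0,0,-0.6],0,-1],[[0,0,-0.4],0,-1]]'; python3 - <<'E'
from h import *
np.set_printoptions(precision=1,suppress=True)
W=shot('wrist','wrist3.png'); D=shot('side')
for k in('post_mid','lens','camera_stand'):
  for n,p in(('w',W),('d',D)): print(k,n,[(round(d['score'],2),np.round(d['centre']).tolist()) for d in eyes.spot_point(k,p)][:2])
l=eyes.spot_point('lens',W); m=eyes.spot_point('post_mid',W)
if l: print('lens',onz(W,l[0]['centre'],87))
if m: print('mid',onz(W,m[0]['centre'],44))
go(701,10,26,80.5)
E
```

```text
t: 11.45
eef_pos: [685.7, -83.4, 150.0]
tcp_rot: [3.14, 0.0, 1.405]
ft_force: [0.6, -0.5, -0.4]
opening: 0.976
grip_force: 0.0
post_mid w [(0.7, [210.0, 323.0])]
post_mid d [(0.75, [258.0, 347.0])]
lens w [(0.73, [54.0, 318.0])]
lens d [(0.61, [219.0, 339.0]), (0.35, [325.0, 398.0])]
camera_stand w [(0.89, [340.0, 320.0]), (0.3, [116.0, 433.0])]
camera_stand d [(0.58, [291.0, 355.0])]
lens [702.1  19.8  87. ]
mid [690.5 -66.2  44. ]
t 11.95 tcp [685.2 -83.3 147.1] rpy [-179.9    0.    80.5] turn units -0.0 shift units after turn [1.6 0.  2. ] F [-0.   0.3 -0.8] open 1.001 grip 0.0
```

View pics/wrist3.png

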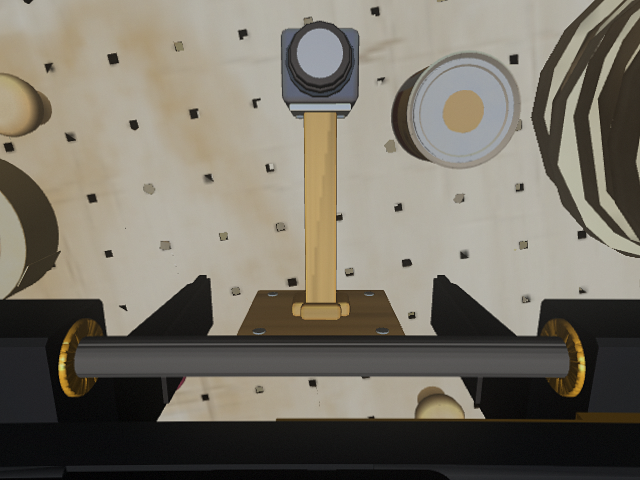

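```bash
python3 -m inch '[[[0.6,0,0],0,-0.35],[[0.6,0,0],0,-0.35],[[0.52,0,0],0,-0.35],[[0,0,0],0,-0.35],[[0,0,0],0,-0.35],[[0,0,0.6],0,-0.35],[[0,0,0.6],0,-0.35],[[0,0,0.5],0,-0.35],[[0,0,0.3],0,-0.35],[[0,0,0],0,-0.35]]'; python3 - <<'E'
from h import *
go(701,10,26,80.5)
f=np.radians(np.linspace(14.2,105,21)); a=182*np.cos(f);z=182*np.sin(f)
for i in range(20): print(i,round((a[i+1]-a[i])/60,3),round(-(z[i+1]-z[i])/60,3))
E
```

```text
t: 13.2
eef_pos: [702.0, 17.7, 27.1]
tcp_rot: [-3.14, 0.0, 1.404]
ft_force: [-0.2, 0.2, -0.1]
opening: 0.674
grip_force: 0.0
t 13.2 tcp [702.   17.7  27.1] rpy [-179.9    0.    80.4] turn units -0.01 shift units after turn [-0.129  0.004  0.018] F [-0.2  0.2 -0.1] open 0.674 grip 0.0
0 -0.068 -0.23
1 -0.086 -0.224
2 -0.104 -0.217
3 -0.12 -0.208
4 -0.137 -0.198
5 -0.152 -0.186
6 -0.166 -0.174
7 -0.179 -0.16
8 -0.191 -0.145
9 -0.202 -0.13
10 -0.212 -0.113
11 -0.22 -0.096
12 -0.227 -0.078
13 -0.233 -0.06
14 -0.237 -0.042
15 -0.239 -0.023
16 -0.24 -0.004
17 -0.24 0.015
18 -0.238 0.034
19 -0.234 0.053
```

Close (4 rows), then start the arc.

```bash
python3 -m inch '[[[0,0,0],0,1],[[0,0,0],0,1],[[0,0,0],0,1],[[0,0,0],0,1],[[0,0,0],0,1],[[0,0,0],0,1],[[-0.07,0,-0.23],0,1],[[-0.09,0,-0.22],0,1],[[-0.1,0,-0.22],0,1],[[-0.12,0,-0.21],0,1]]'; python3 -m inch '[[[-0.14,0,-0.2],0,1],[[-0.15,0,-0.19],0,1],[[-0.17,0,-0.17],0,1],[[-0.18,0,-0.16],0,1],[[-0.19,0,-0.15],0,1],[[-0.2,0,-0.13],0,1],[[0,0,0],0,1],[[0,0,0],0,1],[[0,0,0],0,1],[[0,0,0],0,1]]'; python3 - <<'E'
from h import *
D=shot('side')
im=D['pixels'][120:370,260:470]; cv2.imwrite('pics/crop3.png',cv2.cvtColor(cv2.resize(im,None,fx=2.4,fy=2.4,interpolation=cv2.INTER_CUBIC),cv2.COLOR_RGB2BGR))
E
```

```text
t: 14.45
eef_pos: [698.6, -4.6, 81.9]
tcp_rot: [3.141, 0.0, 1.404]
ft_force: [-0.2, -1.2, -5.1]
opening: 0.467
grip_force: 30.0
t: 15.7
eef_pos: [688.7, -64.9, 141.0]
tcp_rot: [3.141, 0.0, 1.405]
ft_force: [-1.0, -2.0, 1.8]
opening: 0.461
grip_force: 30.0
```

View pics/crop3.png

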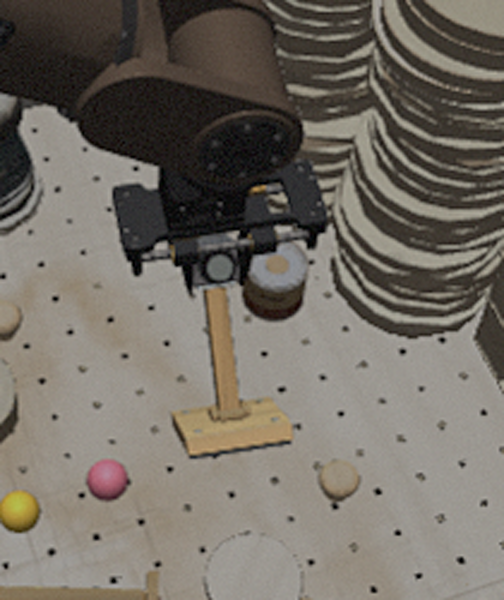

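```bash
python3 -m inch '[[[-0.21,0,-0.11],0,1],[[-0.22,0,-0.1],0,1],[[-0.23,0,-0.08],0,1],[[-0.23,0,-0.06],0,1],[[-0.24,0,-0.04],0,1],[[-0.24,0,-0.02],0,1],[[-0.24,0,0],0,1],[[-0.24,0,0.01],0,1],[[-0.22,0,0.03],0,1],[[0,0,0],0,1]]'; python3 - <<'E'
from h import *
go(0,0,0)
D=shot('side')
im=D['pixels'][120:370,260:470]; cv2.imwrite('pics/crop4.png',cv2.cvtColor(cv2.resize(im,None,fx=2.4,fy=2.4,interpolation=cv2.INTER_CUBIC),cv2.COLOR_RGB2BGR))
E
```

```text
t: 17.0
eef_pos: [667.6, -188.5, 162.7]
tcp_rot: [-3.141, -0.0, 1.403]
ft_force: [-0.2, 1.3, -5.5]
opening: 0.46
grip_force: 30.0
t 17.0 tcp [ 667.6 -188.5  162.7] rpy [-180.    -0.    80.4] turn units 0.0 shift units after turn [  1.243 -11.494   2.716] F [-0.2  1.3 -5.5] open 0.46 grip 30.0
```

View pics/crop4.png

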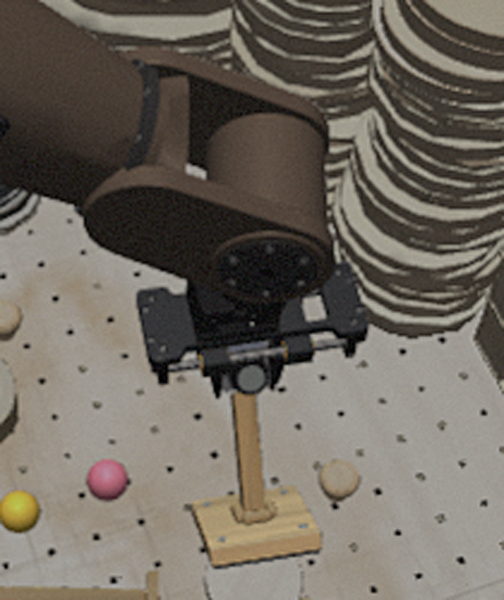

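```bash
python3 - <<'E'
from h import *
np.set_printoptions(precision=1,suppress=True)
D=shot('side')
f=lambda x,y:(120+y/2.4,260+x/2.4)
for z in(5,):
  for c in((213,564),(320,550)): print('front bottom',onz(D,f(*c),z))
for c in((208,543),(322,528),(288,488),(192,505)): print('foot top',onz(D,f(*c),27))
print('coaster',onz(D,(362,366),12))
r=eyes.cut_out('coaster',D)
for q in r[:2]: m=q['mask'];y,x=np.nonzero(m);print(q['score'],x.min(),x.max(),y.min(),y.max())
print('lens',[ (d['score'],d['centre']) for d in eyes.spot_point('lens',D)], onz(D,f(250,378),179))
E
```

```text
front bottom [ 611.9 -281.1    5. ]
front bottom [ 711.3 -301.1    5. ]
foot top [ 610.7 -268.5   27. ]
foot top [ 715.7 -289.4   27. ]
foot top [ 701.7 -241.4   27. ]
foot top [ 610.2 -227.8   27. ]
coaster [ 640.5 -311.6   12. ]
0.75 346 385 352 382
0.42 188 277 187 236
lens [(0.65, [278.7, 365.8])] [ 670.4 -196.2  179. ]
```

```bash
python3 -m inch '[[[0,0,-0.1],0,1],[[0.15,0,0],0,1],[[0.2,0,0],0,1],[[0.2,0,0],0,1],[[0.2,0,0],0,1],[[0.2,0,0],0,1],[[0.2,0,0],0,1],[[0.1,0,0],0,1],[[0,0,0.05],0,1],[[0,0,0.05],0,1]]'; python3 - <<'E'
from h import *
go(0,0,0)
D=shot('side')
im=D['pixels'][120:370,260:470]; cv2.imwrite('pics/crop5.png',cv2.cvtColor(cv2.resize(im,None,fx=2.4,fy=2.4,interpolation=cv2.INTER_CUBIC),cv2.COLOR_RGB2BGR))
E
```

```text
t: 18.45
eef_pos: [680.2, -113.8, 162.7]
tcp_rot: [-3.141, 0.0, 1.404]
ft_force: [-0.0, 0.4, -5.5]
opening: 0.462
grip_force: 30.0
t 18.45 tcp [ 680.2 -113.8  162.7] rpy [-180.     0.    80.5] turn units 0.0 shift units after turn [-7.0000e-03 -1.1495e+01  2.7130e+00] F [-0.   0.4 -5.5] open 0.462 grip 30.0
```

View pics/crop5.png

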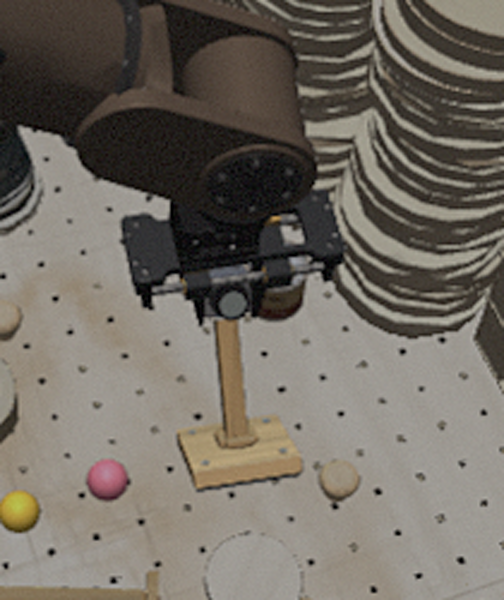

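```bash
python3 -m inch '[[[0,0,0.03],0,1],[[0,0,0.03],0,1],[[0,0,0.03],0,1],[[0,0,0],0,-0.4],[[0,0,0],0,-0.4],[[0,0,0],0,-0.4],[[0,0,0],0,-0.4],[[0,0,0],0,-0.4],[[0,0,0],0,-0.4],[[0,0,0],0,-0.4]]'; python3 - <<'E'
from h import *
np.set_printoptions(precision=1,suppress=True)
go(0,0,0)
D=shot('side');W=shot('wrist')
im=D['pixels'][120:370,260:470]; cv2.imwrite('pics/crop6.png',cv2.cvtColor(cv2.resize(im,None,fx=2.4,fy=2.4,interpolation=cv2.INTER_CUBIC),cv2.COLOR_RGB2BGR))
for k in('lens','post_mid','camera_stand'): print(k,[(round(d['score'],2),np.round(d['centre'],1)) for d in eyes.spot_point(k,D)][:2])
E
```

```text
t: 19.75
eef_pos: [680.3, -113.5, 157.6]
tcp_rot: [3.142, 0.0, 1.405]
ft_force: [0.0, -0.3, -0.6]
opening: 0.7
grip_force: 0.0
t 19.75 tcp [ 680.3 -113.5  157.6] rpy [180.    0.   80.5] turn units 0.0 shift units after turn [ -0.  -11.5   2.6] F [ 0.  -0.3 -0.6] open 0.7 grip 0.0
lens [(0.58, array([312. , 369.4]))]
post_mid [(0.63, array([303.6, 360. ])), (0.37, array([386. , 285.1]))]
camera_stand [(0.58, array([324.8, 361. ]))]
```

View pics/crop6.png

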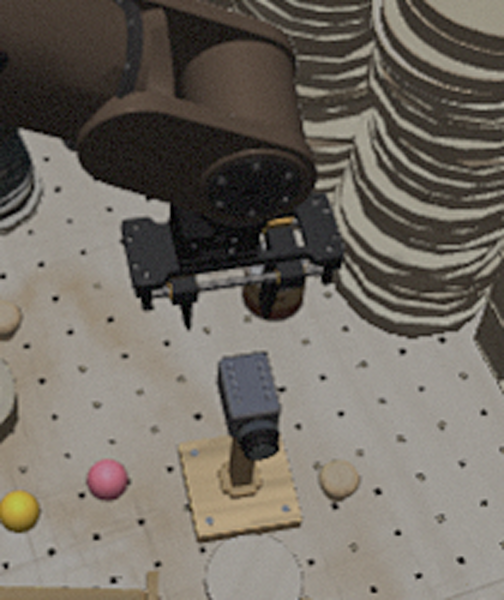

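```bash
cat > fit.py <<'E'
from h import *
from scipy.optimize import minimize
np.set_printoptions(precision=1,suppress=True)
def box(x0,x1,y0,y1,z0,z1): return np.array([[x,y,z] for x in(x0,x1) for y in(y0,y1) for z in(z0,z1)],float)
a=np.linspace(0,2*np.pi,16)
barrel=np.array([[x,17*np.cos(t),174+17*np.sin(t)] for x in(-49,-22) for t in a])
STAND=[box(-50,50,-50,50,0,22),box(-10,10,-10,10,22,150),box(-22,38,-22,22,150,194),barrel]
TOTE=[box(-90,90,-45,45,0,14),box(-80,80,-9,9,92,116)]
s=np.linspace(0,np.pi,13)
for e in(-90,80): TOTE.append(np.array([[x,26*np.cos(t),104+26*np.sin(t)] for x in(e,e+10) for t in s]+[[x,y,0] for x in(e,e+10) for y in(-26,26)]))
def render(p,parts,pose,z=0):
    m=np.zeros((480,640),np.uint8); Rz=R.from_euler('z',pose[2]).as_matrix()
    for q in parts:
        c=proj(p,q@Rz.T+[pose[0],pose[1],z])[:,::-1]
        cv2.fillConvexPoly(m,cv2.convexHull(np.round(c*16).astype(np.int32)),1,shift=4)
    return m.astype(bool)
def fit(name,parts,views,x0,z=0):
    ms=[]
    for p in views:
        r=eyes.cut_out(name,p)
        # choose mask overlapping best
        b=max(r,key=lambda d:(d['mask']&render(p,parts,x0,z)).sum()/ (d['mask']|render(p,parts,x0,z)).sum()) if r else None
        if b is not None: ms.append((p,b['mask']))
    iou=lambda v:[(m&render(p,parts,v,z)).sum()/(m|render(p,parts,v,z)).sum() for p,m in ms]
    r=minimize(lambda w:-sum(iou([x0[0]+w[0],x0[1]+w[1],x0[2]+w[2]/50])),[0,0,0],method='Nelder-Mead',options=dict(initial_simplex=[[0,0,0],[10,0,0],[0,10,0],[0,0,6]],xatol=.2,fatol=1e-4))
    w=r.x; v=np.array([x0[0]+w[0],x0[1]+w[1],x0[2]+w[2]/50]); return v,np.round(iou(v),3)
E
python3 - <<'E'
from fit import *
D=shot('side');S=shot('scene')
f=lambda x,y:(120+y/2.4,260+x/2.4)
for c in((180,446),(284,436),(300,519),(197,529)): print('foot top',onz(D,f(*c),22))
print('front edge bottom',onz(D,f(200,539),0),onz(D,f(301,525),0))
L=eyes.spot_point('lens',D); print('lens',onz(D,L[0]['centre'],174), onz(D,f(261,443),174))
yaw=np.radians(80.5)  # +x axis of the stand = u
for vs in ([D],[D,S]):
  v,i=fit('camera_stand',STAND,vs,[668,-188,yaw]); print('stand',v[:2],np.degrees(v[2]),i)
v,i=fit('tote',TOTE,[D],[452,-308,np.radians(-18)]); print('tote',v[:2],np.degrees(v[2]),i)
m=render(D,STAND,[668,-188,yaw])
ls=eyes.spot_point('ball_center',D); print([(round(d['score'],2),onz(D,d['centre'],30)) for d in ls])
h=eyes.spot_point('handle',D); print('handle',[onz(D,d['centre'],104) for d in h][:2])
c=eyes.spot_point('coaster',D); print('coaster',[onz(D,d['centre'],0) for d in c][:2])
print(env.state()['t'])
E
```

```text
foot top [ 622.1 -163.9   22. ]
foot top [ 720.7 -187.    22. ]
foot top [ 701.4 -272.4   22. ]
foot top [ 607.  -250.1   22. ]
front edge bottom [ 610.3 -251.7    0. ] [ 705.7 -270.     0. ]
lens [ 659.8 -267.3  174. ] [ 657.  -255.5  174. ]
stand [ 663.  -213.7] 80.52904177374195 [0.9]
stand [ 663.  -213.7] 80.52904177374195 [0.9 0. ]
tote [ 452.5 -303.7] -19.564534864968078 [0.9]
[(0.65, array([ 680.5, -184.8,   30. ])), (0.51, array([ 546.2, -179.9,   30. ])), (0.5, array([ 448.4, -182.5,   30. ]))]
handle [array([ 457.3, -310.2,  104. ])]
coaster [array([ 634.1, -315. ,    0. ]), array([ 461. , -272.5,    0. ])]
20.5
```

```bash
python3 -m inch '[[[0,0,-0.7],1,-1],[[0,0,-0.8],1,-1],[[0,0,-0.7],1,-1],[[0,0,0],1,-1],[[0,0,0],1,-1],[[0,0,0],1,-1],[[0,0,0],1,-1],[[0,0,0],1,-1],[[0,0,0],1,-1],[[0,0,0],1,-1]]'; python3 -m inch '[[[0,0,0],1,-1],[[0,0,0],1,-1],[[0,0,0],1,-1],[[0,0,0],1,-1],[[0,0,0],1,-1],[[0,0,0],1,-1],[[0,0,0],1,-1],[[0,0,0],1,-1],[[0,0,0],1,-1],[[0,0,0],1,-1]]'; python3 - <<'E'
from fit import *
go(454,-304,260,-19.5); print(env.state()['joints'].round(2))
D=shot('side');S=shot('scene'); 
print('sander2 tip',onz(D,[442,392],100),onz(D,[470,392],60),onz(D,[425,300],130))
for n,p in(('side',D),('scene',S)):
  for k in('lens','post_mid','camera_stand'): print(n,k,[(round(d['score'],2),np.round(d['centre'],1),onz(p,d['centre'],{'lens':174,'post_mid':90,'camera_stand':0}[k])) for d in eyes.spot_point(k,p)][:2])
  m=eyes.cut_out('sander_2',p)
  for q in m: y,x=np.nonzero(q['mask']); print('sander',round(q['score'],2),x.min(),x.max(),y.min(),y.max())
E
```

```text
t: 21.75
eef_pos: [680.3, -113.5, 289.6]
tcp_rot: [3.142, 0.0, 0.529]
ft_force: [-0.1, -0.0, -0.3]
opening: 0.998
grip_force: 0.0
t: 23.0
eef_pos: [680.3, -113.5, 289.6]
tcp_rot: [3.142, -0.0, -0.344]
ft_force: [-0.7, 0.7, 0.5]
opening: 0.999
grip_force: 0.0
t 23.0 tcp [ 680.3 -113.5  289.6] rpy [180.   -0.  -19.7] turn units -0.04 shift units after turn [-2.5  4.3  0.5] F [-0.7  0.7  0.5] open 0.999 grip 0.0
[-0.3  0.5  1.3 -0.   1.3  1.6]
sander2 tip [ 608.1 -509.   100. ] [ 595.3 -549.8   60. ] [ 450.6 -429.   130. ]
side lens [(0.92, array([309. , 370.9]), array([ 657.4, -266.2,  174. ])), (0.52, array([388.5, 286.1]), array([ 444.6, -367.9,  174. ]))]
side post_mid [(0.86, array([304.7, 363.5]), array([ 668.1, -213.9,   90. ])), (0.39, array([259.5, 261.7]), array([490.9, -28.9,  90. ]))]
side camera_stand [(0.82, array([321.3, 361.1]), array([ 669.6, -211. ,    0. ])), (0.73, array([363. , 367.1]), array([ 644.5, -310.4,    0. ]))]
sander 0.9 189 277 158 237
sander 0.68 336 384 267 345
sander 0.56 268 391 425 479
scene lens []
scene post_mid [(0.61, array([255.8, 433.1]), array([ 414.8, -248.8,   90. ]))]
scene camera_stand []
sander 0.66 241 326 275 350
sander 0.56 446 515 193 254
```

```bash
python3 - <<'E'
from fit import *
W=shot('wrist')
for k in('lens','post_mid','camera_stand'): print(k,[(round(d['score'],2),np.round(d['centre'],1),onz(W,d['centre'],{'lens':174,'post_mid':90,'camera_stand':0}[k])) for d in eyes.spot_point(k,W)][:2])
np.set_printoptions(precision=3,suppress=True)
go(454,-304,220,-19.5)
E
python3 -m inch '[[[-0.4,0.72,0],0,-1],[[-0.42,0.72,0],0,-1],[[-0.42,0.72,0],0,-1],[[-0.42,0.72,0],0,-1],[[-0.42,0.72,0.2],0,-1],[[-0.42,0.7,0.4],0,-1],[[0,0,0.5],0,-1],[[0,0,0],0,-1],[[0,0,0],0,-1],[[0,0,0],0,-1]]'
python3 - <<'E'
from fit import *
W=shot('wrist');D=shot('side')
for k,z in(('handle',104),('tote',0),('ball_center',30),('seat',30)): print(k,[(round(d['score'],2),np.round(d['centre'],1),onz(W,d['centre'],z)) for d in eyes.spot_point(k,W)][:3])
v,i=fit('tote',TOTE,[W],[454,-304,np.radians(-19)]); print('tote w',v[:2],np.degrees(v[2]),i)
E=np.array(W['extrinsics']);print(-E[:3,:3].T@E[:3,3])
np.set_printoptions(precision=3,suppress=True)
go(454,-304,85,-19.5)
E
```

```text
lens [(0.78, array([197.9, 550.7]), array([ 654.3, -266. ,  174. ]))]
post_mid [(0.9, array([189.6, 440. ]), array([ 665.3, -216.9,   90. ]))]
camera_stand [(0.78, array([179.2, 417.6]), array([ 663.9, -216.7,    0. ]))]
t 23.7 tcp [ 680.3 -113.5  289.6] rpy [180.   -0.  -19.5] turn units -0.0 shift units after turn [-2.495  4.252  1.161] F [ 0.4 -0.  -0.1] open 1.001 grip 0.0
t: 24.95
eef_pos: [453.4, -306.4, 224.8]
tcp_rot: [3.141, -0.002, -0.34]
ft_force: [0.1, -0.7, -0.0]
opening: 0.997
grip_force: 0.0
handle [(0.83, array([238. , 315.5]), array([ 452.3, -303.2,  104. ]))]
tote [(0.85, array([207.9, 315.9]), array([ 455. , -303.1,    0. ])), (0.75, array([238.7, 315. ]), array([ 427.6, -292.5,    0. ]))]
ball_center [(0.94, array([164. , 135.5]), array([ 544.1, -176.9,   30. ])), (0.86, array([256.9, 187.3]), array([ 456.3, -184.5,   30. ])), (0.61, array([211.7, 318.3]), array([ 456.1, -306.1,   30. ]))]
seat []
tote w [ 453.3 -302.8] -20.478466818308075 [0.9]
[ 519.9 -331.3  393.8]
t 25.3 tcp [ 452.8 -306.5  223.8] rpy [180.   -0.  -19.5] turn units -0.0 shift units after turn [ 0.004 -0.045  2.313] F [-0.5  0.  -0.8] open 1.003 grip 0.0
```

```bash
python3 -m inch '[[[0,-0.05,0.6],0.15,-1],[[0,0,0.6],0,-1],[[0,0,0.6],0,-1],[[0,0,0.4],0,-1],[[0,0,0.11],0,-1],[[0,0,0],0,1],[[0,0,0],0,1],[[0,0,0],0,1],[[0,0,0],0,1],[[0,0,0],0,1]]'; python3 -m inch '[[[0,0,0],0,1],[[0,0,0],0,1],[[0,0,0],0,1],[[0,0,0],0,1],[[0,0,0],0,1],[[0,0,0],0,1],[[0,0,-0.03],0,1],[[0,0,-0.06],0,1],[[0,0,-0.1],0,1],[[0,0,-0.1],0,1]]'; python3 -c "
from h import *
go(634,-381,229,-11.5)"
```

```text
t: 26.55
eef_pos: [453.8, -303.7, 85.3]
tcp_rot: [3.141, -0.0, -0.354]
ft_force: [-0.9, 0.7, -0.7]
opening: 0.53
grip_force: 0.0
t: 27.8
eef_pos: [453.8, -303.7, 103.0]
tcp_rot: [3.141, -0.0, -0.354]
ft_force: [0.6, -0.1, -2.9]
opening: 0.183
grip_force: 30.0
t 27.8 tcp [ 453.8 -303.7  103. ] rpy [180.   -0.  -20.3] turn units -1.76 shift units after turn [ 3.201  0.664 -2.099] F [ 0.6 -0.1 -2.9] open 0.183 grip 30.0
```

```bash
python3 -m inch '[[[0,0,-0.15],0,1],[[0,0,-0.2],-0.1,1],[[0,0,-0.25],-0.2,1],[[0,0,-0.25],-0.25,1],[[0,0,-0.25],-0.25,1],[[0,0,-0.25],-0.25,1],[[0,0,-0.25],-0.25,1],[[0,0,-0.25],-0.25,1],[[0,0,-0.15],-0.2,1],[[0,0,-0.1],0,1]]'; python3 - <<'E'
from h import *
go(630.5,-383.6,229.3,-11.5)
E
```

```text
t: 29.05
eef_pos: [453.7, -303.7, 228.9]
tcp_rot: [3.141, -0.0, -0.201]
ft_force: [1.1, 1.0, -3.2]
opening: 0.187
grip_force: 30.0
t 29.05 tcp [ 453.7 -303.7  228.9] rpy [180.   -0.  -11.5] turn units -0.0 shift units after turn [ 3.153  0.718 -0.006] F [ 1.1  1.  -3.2] open 0.187 grip 30.0
```

```bash
python3 -m inch '[[[0.08,0.02,0],0,1],[[0.14,0.04,0],0,1],[[0.2,0.05,0],0,1],[[0.24,0.06,0],0,1],[[0.26,0.06,0],0,1],[[0.26,0.06,0],0,1],[[0.26,0.06,0],0,1],[[0.26,0.06,0],0,1],[[0.26,0.06,0],0,1],[[0.26,0.06,0],0,1]]'; python3 -m inch '[[[0.24,0.05,0],0,1],[[0.2,0.05,0],0,1],[[0.16,0.04,0],0,1],[[0.12,0.03,0],0,1],[[0.08,0.02,0],0,1],[[0.05,0,0],0,1],[[0,0,0],0,1],[[0,0,0],0,1],[[0,0,0],0,1],[[0,0,0],0,1]]'; python3 - <<'E'
from fit import *
go(630.5,-383.6,229.3,-11.5)
W=shot('wrist','w9.png');D=shot('side','d9.png')
for n,p in(('W',W),('D',D)):
  for k,z in(('ball_center',174),('handle',248),('tote',144),('lens',174),('post_mid',90),('camera_stand',0),('seat',174)): print(n,k,[(round(d['score'],2),np.round(d['centre'],1),onz(p,d['centre'],z)) for d in eyes.spot_point(k,p)][:3])
v,i=fit('tote',TOTE,[W],[630.5,-383,np.radians(-11)],144); print('tote w',v[:2],np.degrees(v[2]),i)
v,i=fit('tote',TOTE,[D],[630.5,-383,np.radians(-11)],144); print('tote d',v[:2],np.degrees(v[2]),i)
E
```

```text
t: 30.3
eef_pos: [579.1, -361.9, 227.9]
tcp_rot: [-3.141, 0.0, -0.201]
ft_force: [-0.5, -0.3, -3.2]
opening: 0.183
grip_force: 30.0
t: 31.55
eef_pos: [625.5, -382.8, 228.5]
tcp_rot: [3.141, -0.0, -0.201]
ft_force: [-0.2, 0.5, -3.2]
opening: 0.187
grip_force: 30.0
t 31.55 tcp [ 625.5 -382.8  228.5] rpy [180.   -0.  -11.5] turn units -0.0 shift units after turn [ 0.1 -0.  -0. ] F [-0.2  0.5 -3.2] open 0.187 grip 30.0
W ball_center [(0.91, array([333.7, 120.5]), array([ 607.3, -265.4,  174. ])), (0.58, array([413.4, 154.3]), array([ 554., -269.,  174.]))]
W handle [(0.96, array([326.7, 322.2]), array([ 623.8, -384.3,  248. ]))]
W tote [(0.66, array([246.5, 320.8]), array([ 626.6, -384.2,  144. ]))]
W lens [(0.79, array([250.3,  92.6]), array([ 656.9, -266.1,  174. ]))]
W post_mid [(0.82, array([222.7,  86.6]), array([ 663.3, -218.9,   90. ]))]
W camera_stand [(0.61, array([203., 133.]), array([ 663.4, -214.2,    0. ]))]
W seat []
D ball_center [(0.63, array([332.7, 268.5]), array([ 446.6, -247.8,  174. ])), (0.54, array([317.7, 304. ]), array([ 523.5, -239.9,  174. ])), (0.4, array([366.3, 374.4]), array([ 617.6, -381.7,  174. ]))]
D handle [(0.8, array([351.5, 383.1]), array([ 626.4, -385.8,  248. ]))]
D tote [(0.93, array([372.5, 378.1]), array([ 626.3, -385.8,  144. ]))]
D lens []
D post_mid [(0.87, array([302.5, 358.4]), array([ 659.6, -205.2,   90. ]))]
D camera_stand [(0.95, array([324.8, 361.8]), array([ 667.9, -219.8,    0. ])), (0.49, array([306.5, 363. ]), array([ 688. , -176.9,    0. ])), (0.35, array([425.2, 329. ]), array([ 517.2, -412.6,    0. ]))]
D seat [(0.77, array([367.3, 377.9]), array([ 623.1, -385.8,  174. ]))]
tote w [ 624.2 -383.4] -11.777055283612821 [0.7]
tote d [ 623.9 -382.9] -11.760364614357973 [0.6]
```

```bash
python3 - <<'E'
from fit import *
W=shot('wrist');D=shot('side')
M=[]
for n,p in(('W',W),('D',D)):
    r=eyes.cut_out('camera_stand',p); x0=[664,-217,np.radians(79.5)]
    g=render(p,STAND,x0); b=max(r,key=lambda d:(d['mask']&g).sum()/(d['mask']|g).sum()); y,x=np.nonzero(b['mask']); y2,x2=np.nonzero(g)
    print(n,(x.min(),x.max(),y.min(),y.max()),'model',(x2.min(),x2.max(),y2.min(),y2.max()),(b['mask']&g).sum()/(b['mask']|g).sum()); M.append((p,b['mask']))
    for d in eyes.cut_out('ball_center',p)[:6]:
        y,x=np.nonzero(d['mask'])
        print(' ball',round(d['score'],2),(x.min(),x.max(),y.min(),y.max()),len(x),onz(p,d['centre'],174))
iou=lambda v,L:sum((m&render(p,STAND,v)).sum()/(m|render(p,STAND,v)).sum() for p,m in L)
for L in (M[:1],M[1:],M):
    o=[]
    for yw in range(72,90,2):
        r=minimize(lambda w:-iou([664+w[0],-217+w[1],np.radians(yw)],L),[0,0],method='Nelder-Mead',options=dict(initial_simplex=[[0,0],[8,0],[0,8]],xatol=.3,fatol=1e-4))
        o.append((yw,round(-r.fun,3),(np.array([664,-217])+r.x).round(0).tolist()))
    print(o)
E
```

```text
W (np.int64(0), np.int64(193), np.int64(146), np.int64(306)) model (np.int64(0), np.int64(195), np.int64(146), np.int64(309)) 0.9455963302752294
 ball 0.94 (np.int64(288), np.int64(361), np.int64(243), np.int64(281)) 546 [ 621.1 -401.   174. ]
 ball 0.82 (np.int64(98), np.int64(143), np.int64(314), np.int64(336)) 794 [ 612.5 -269.2  174. ]
 ball 0.62 (np.int64(132), np.int64(140), np.int64(403), np.int64(417)) 94 [ 556.5 -260.4  174. ]
D (np.int64(336), np.int64(370), np.int64(266), np.int64(345)) model (np.int64(335), np.int64(387), np.int64(266), np.int64(347)) 0.30350877192982456
 ball 0.67 (np.int64(366), np.int64(374), np.int64(359), np.int64(376)) 112 [ 607.2 -378.5  174. ]
 ball 0.61 (np.int64(297), np.int64(313), np.int64(312), np.int64(327)) 211 [ 525.2 -239.8  174. ]
 ball 0.6 (np.int64(260), np.int64(276), np.int64(324), np.int64(341)) 241 [ 448.3 -249.1  174. ]
[(72, np.float64(0.904), [666.0, -214.0]), (74, np.float64(0.92), [666.0, -215.0]), (76, np.float64(0.934), [665.0, -214.0]), (78, np.float64(0.947), [665.0, -215.0]), (80, np.float64(0.957), [664.0, -215.0]), (82,
[... 221 characters left out ...]
4(0.306), [658.0, -214.0]), (76, np.float64(0.305), [659.0, -215.0]), (78, np.float64(0.305), [662.0, -215.0]), (80, np.float64(0.305), [663.0, -214.0]), (82, np.float64(0.304), [662.0, -215.0]), (84, np.float64(0.303), [663.0, -212.0]), (86, np.float64(0.301), [662.0, -210.0]), (88, np.float64(0.297), [662.0, -210.0])]
[(72, np.float64(1.194), [665.0, -215.0]), (74, np.float64(1.213), [665.0, -214.0]), (76, np.float64(1.233), [665.0, -215.0]), (78, np.float64(1.249), [664.0, -214.0]), (80, np.float64(1.261), [664.0, -215.0]), (82, np.float64(1.258), [664.0, -215.0]), (84, np.float64(1.243), [663.0, -215.0]), (86, np.float64(1.224), [662.0, -215.0]), (88, np.float64(1.205), [663.0, -215.0])]
```

```bash
python3 - <<'E'
from fit import *
W=shot('wrist');D=shot('side')
g=np.random.default_rng(0).normal(size=(3000,3)); g=20*g/np.linalg.norm(g,axis=1)[:,None]
def ext(p,c): q=proj(p,g+c); return q[:,1].min(),q[:,1].max(),q[:,0].min(),q[:,0].max()
for p,n in((W,'W'),(D,'D')):
  for d in eyes.cut_out('ball_center',p)[:3]:
    y,x=np.nonzero(d['mask']); print(n,(x.min(),x.max(),y.min(),y.max()))
s=env.state()['eef_pos']; print(s)
for dx in(-6,0,6): print('W',dx,np.array(ext(W,[s[0]+dx,s[1],174])),'D',np.array(ext(D,[s[0]+dx,s[1],174])))
np.set_printoptions(precision=3,suppress=True)
go(634.8,-383.2,229.3,-10.2)
E
```

```text
W (np.int64(289), np.int64(361), np.int64(241), np.int64(282))
W (np.int64(98), np.int64(142), np.int64(314), np.int64(336))
W (np.int64(132), np.int64(141), np.int64(402), np.int64(418))
D (np.int64(367), np.int64(373), np.int64(360), np.int64(375))
D (np.int64(296), np.int64(314), np.int64(311), np.int64(328))
D (np.int64(260), np.int64(275), np.int64(324), np.int64(341))
[ 625.6 -382.8  228.4]
W -6 [284.  357.7 237.2 311.2] D [365.1 386.1 355.9 377.2]
W 0 [281.6 355.7 226.7 300.9] D [368.  389.  354.9 376.2]
W 6 [279.1 353.7 216.  290.6] D [370.9 391.9 353.9 375.2]
t 32.95 tcp [ 625.6 -382.8  228.4] rpy [180.   -0.  -11.5] turn units -0.27 shift units after turn [ 0.152 -0.021 -0.015] F [ 1.  -0.7 -3.1] open 0.187 grip 30.0
```

```bash
python3 -m inch '[[[0.01,-0.005,0],-0.05,1],[[0.02,-0.01,0],-0.05,1],[[0.03,-0.01,-0.005],-0.05,1],[[0.04,-0.01,-0.005],-0.05,1],[[0.04,-0.01,-0.005],-0.05,1],[[0.03,-0.01,0],-0.02,1],[[0.02,-0.01,0],0,1],[[0.01,-0.005,0],0,1],[[0,0,0],0,1],[[0,0,0],0,1]]'; python3 - <<'E'
from fit import *
W=shot('wrist');D=shot('side')
g=np.random.default_rng(0).normal(size=(3000,3)); g=20*g/np.linalg.norm(g,axis=1)[:,None]
def ext(p,c): q=proj(p,g+c); return np.array((q[:,1].min(),q[:,1].max(),q[:,0].min(),q[:,0].max()))
s=env.state()['eef_pos']
for p,n in((W,'W'),(D,'D')):
  e=ext(p,[s[0],s[1],174]); print('seat pred',e)
  for d in eyes.cut_out('ball_center',p)[:3]:
    y,x=np.nonzero(d['mask']); print(n,(x.min(),x.max(),y.min(),y.max()))
for k,z in(('handle',248),('tote',144),('lens',174),('post_mid',90),('camera_stand',0)): print(k,[(round(d['score'],2),onz(W,d['centre'],z)) for d in eyes.spot_point(k,W)][:2])
np.set_printoptions(precision=3,suppress=True)
go(634.8,-383.2,229.3,-10.2); print(env.state()['moment'])
E
```

```text
t: 34.2
eef_pos: [638.1, -381.0, 229.4]
tcp_rot: [3.141, -0.0, -0.178]
ft_force: [-0.5, -0.5, -4.1]
opening: 0.189
grip_force: 30.0
seat pred [281.7 355.5 226.3 300.2]
W (np.int64(105), np.int64(140), np.int64(320), np.int64(335))
W (np.int64(289), np.int64(362), np.int64(242), np.int64(284))
W (np.int64(133), np.int64(141), np.int64(408), np.int64(418))
seat pred [373.7 394.7 352.  373.2]
D (np.int64(296), np.int64(313), np.int64(312), np.int64(328))
D (np.int64(372), np.int64(381), np.int64(355), np.int64(373))
D (np.int64(260), np.int64(276), np.int64(324), np.int64(341))
handle [(0.84, array([ 635.9, -382.8,  248. ]))]
tote [(0.68, array([ 637.7, -381.7,  144. ]))]
lens [(0.57, array([ 655. , -264.8,  174. ]))]
post_mid [(0.6, array([ 662.9, -218.5,   90. ]))]
camera_stand [(0.92, array([ 663.7, -217.2,    0. ]))]
t 34.65 tcp [ 638.2 -380.9  229.4] rpy [180.   -0.  -10.2] turn units 0.0 shift units after turn [-0.048  0.047  0.001] F [ 0.2  0.5 -3. ] open 0.188 grip 30.0
[-0.019  0.029  0.019]
```

```bash
python3 -c "
from h import *
print(env.state()['qvel'].round(3)); print(env.job_done())"
```

```text
[ 0.     0.001 -0.001 -0.    -0.    -0.001]
the job is handed in; nothing more can be done
None
```

I stood the camera up and released it, then handed the job in with the tote held level and still and the ball in its pocket. By the last camera estimates, the ball is within about 3 mm of the spot 12 cm straight in front of the lens, at lens height. No verdict came back. The stand came to rest about 13 mm from the coaster, and no contact with the bystanders was seen in the pictures.

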